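# Release the half-nut and run the plug carriage home

## Robot

A 6-joint arm with a two-finger parallel gripper is mounted at the origin on the work surface. World frame = base frame: x ahead of the robot, y to its left, z up, the work surface at z = 0. Lengths are in m, angles in degrees, forces in N, time in s.
With the tool pointing down it reaches from about 0.15 to 0.775 m from the base axis. Payload 6.1 kg.
Tool frame: the origin (TCP) lies midway between the tips of the shut fingers; the grasp point (between the pads) lies 19 mm behind it (grasp_offset is the z of the grasp point in the tool frame, in m); z points along the fingers, y is the line along which they close (so a half turn about z gives the same grasp; the last joint's range is limited). The gripper opens to 85 mm and grips with 20 to 120 N. Pads are 22 mm wide; open, the fingers measure 114 mm over their backs; the gripper's body (76 mm by 85 mm) begins 54 mm behind the grasp point. The pads swing forward as they close: fully open they stand 13 mm farther back than shut.
Start: joints at [72.365, 7.208, -2.269, 80.523, 0, 90], TCP at [0.159, 0.5, 0.231] pointing down, gripper open.
Joint ranges: [-155.77, 155.77], [-54.66, 111.73], [-72.52, 77.12], [-102.08, 115.82], [-83.92, 84.16], [-180, 180]. Speed limits (degrees/s): [136.94, 136.94, 172.46, 180, 180, 180].

## Interface

Orientations are given as a 3x3 rotation matrix whose columns are the frame's x, y, z axes.
In Python, from plant import * gives the robot as it stands.
- The arm moves only by the shell command python3 -m creep 'ROWS' [FORCE]. ROWS is JSON, a list that holds one entry, the list of rows, each a list of 7 numbers: the opening, from -1 (shut) to 1 (fully open), so that 0 is half open, then the shift along the tool's x, y, z normalised to -1 to 1, where 1 is 20 cm, then the turn, a rotation vector about the tool's x, y, z normalised to -1 to 1, where 1 is 2 pi rad. In form: [[[claw, tx, ty, tz, wx, wy, wz], ...]]. A call has exactly 10 rows; each row is the pose to reach, as a shift and turn from the pose commanded when the call began, along the tool's axes at that moment, turning the shorter way round; what a row does not reach only later rows make up. A row lasts 1/10 s, in which the tool goes at most 50 mm and 8.59 degrees, less where a joint would pass 70% of its speed; a pose out of reach is approached as far as the arm can. A call with a number of a shift or a turn outside -1 to 1 is refused whole. A call with a gripper value outside its range is refused whole. The fingers move at their own pace and stop on an object; FORCE is the grip in N (left out, the last holds). Time passes only in rows, so rows that repeat a pose let the fingers close, or fill a call up. It gives the time, the measured TCP pose, the force, the opening and the grip force at its end, in the units of the state.
- state(): the state, without advancing time (a new reading comes with each control period).
- snapshot(name): name is "scene" or "top"; returns a dict with "pixels" (400x640x3 uint8, red, green, blue), "depth" (400x640 float32, m along the optical axis (not along the pixel's ray), 0 where there is no reading), "mtx" (3x3 intrinsics, pixels), "extrinsics" (4x4, takes a point from world to camera coordinates). Camera axes: x right, y down, z forward; pixel columns grow to the right and rows downward; lengths in m; the calibration is good to about 2 mm. A picture is of the moment at which its call begins.
- hand_in(): hands the job in; it is judged then, once.
The state is a dict: "time": time; "q": joint angles; "joint_velocities": joint speeds; "joint_efforts": joint torques, N m; "tool_pos": TCP position; "orientation": TCP orientation; "ft_force": force on the tool from outside, world axes, zero at the start; "torque": the same for the moment, N m; "width": opening from 0.0 (shut) to 1.0 (fully open); "grip_force": force on a finger pad.
Only numpy, scipy, OpenCV 4.12 (cv2) and the standard library are available. Lean on these libraries where they do the work, as an engineer would, in place of code of your own. Each camera call takes 0.05 s, during which the arm holds its last target. There are 200 camera calls.

## Task

Press down the red release button on top of the brass screw-feed carriage and, keeping it held down all the way, push the carriage along its bed until it is fully home against the end stop, so that the yew plug on its nose enters the clamped whistle tube. Then let the button spring back up, so the carriage locks there, and move clear. Leave the spare tube, the loose plug, the honing stone and the scribe where they lie.

Things in the scene. Friction and masses are not known exactly. Their poses are not given: they have to be found in the camera images.
- feed: The screw feed, fixed to the bench: bed 350 long, 70 wide, 12 high. Origin on the bench surface; x runs along the bed from the knob (outer face at x = -160, fixed, not needed) to the stop and the clamped tube (17 diameter, 120 long, at 54 height; clamp tops 66 high) and is the way the carriage must slide; z up. x points roughly to world +y, up to 26 degrees either way.
- carriage (a joint): Slide of the brass carriage (70 long, 64 wide, flat top 64 above the bench), m: 0 = knob end, 0.110 = against the end stop; starts at 0 to 0.040. While the button is up, a half-nut locks it to the screw (1 to 2 mm of play; do not force it); button down, it slides with 1 to 2 N. A rod with a wooden plug juts 42 ahead of its front face at 54 height. It cannot lift.
- release (a joint): How far the red button is pressed down into the carriage, m: 0 = up (locked), 0.006 = fully down on a solid stop. The spring needs about 5 N to start and 7 N for fully down, and lifts it again when let go. The half-nut is free only when pressed more than about 4.5 mm, so hold it fully down while sliding.
- button_top (a point): Centre of the red button's top face: a flat pad 44 mm (along the slide) by 36 mm, rides on the carriage at its middle; 75 mm above the bench when up, 69 mm when fully down (still 5 mm above the carriage top).
- tab_top (a point): Middle of the top edge of the brass thumb tab, an upright plate 6 thick, 50 wide across the slide, that stands on the carriage 31 mm behind the button's centre (knob side) up to 86 mm above the bench. A fingertip on the button may push onwards against it or just carry the carriage by friction.
- stop_face (a point): Middle of the end stop's rubber-padded face, 44 mm above the bench, on the centre line of the bed, where the carriage's front face comes to rest (the front face is 35 mm ahead of the button's centre).
- tube: Bystander: loose pitted brass whistle tube lying along its x, 125 long, 17 in diameter; origin under its middle. It does not roll readily.
- plug: Bystander: loose yew plug standing upright, 18 in diameter, 34 high; origin at the centre of its underside.
- stone: Bystander: grey honing stone 100 x 40 x 22 lying flat; origin at the centre of its underside.
- scribe: Bystander: bent steel scribe lying along its x, 125 long, 9 thick handle, bent tip; origin underneath, near its middle.

How it is judged (in metres and radians):
On the way, in this order (a step that is already met when the one before it is completed fails the run):
1. the release button is pressed down (more than half its travel) while the carriage is still short of the stop (value of joint release above 0.003 m and value of joint carriage below 0.095 m), for 0.1 s.
2. the carriage is against the end stop with the button still held down (value of joint release above 0.003 m and value of joint carriage above 0.107 m), for 0.2 s.
At the end, for the whole second after the job is handed in: The carriage is within 3 mm of its end stop, the button is up again (pressed less than 1.5 mm), so it is locked, and no bystander has moved more than 15 mm (value of joint carriage above 0.107 m and value of joint release below 0.0015 m and velocity of joint carriage below 0.01 m/s and distance of each of tube, plug, stone, scribe from where it was at the start of the episode below 0.015 m); the robot touches nothing.
It fails at once if the button is let up (pressed less than 0.8 mm) while the carriage is on its way, or the locked carriage is forced (value of joint release below 0.0008 m and distance of button_top from where it was at the start of the episode above 0.01 m and value of joint carriage below 0.102 m).
It fails at once if a bystander is knocked, lifted or carried (moved more than 15 mm) (distance of any of tube, plug, stone, scribe from where it was at the start of the episode above 0.015 m).
It also fails if it takes over 40 s, if anything falls off the work surface, if the arm or the gripper's body presses on something with over 40 N, if the wrist force passes 120 N, or if a joint passes its speed limit or range.

## Working session

There is one attempt and no reset: what is moved stays moved. The work goes in short steps, Python scripts to look and compute and a shell command to move; the robot and the scene stay as the last step left them, time stands still between calls to the robot, and variables do not carry over. Pictures are saved under pics/ and viewed, at most 10 in all, crops included, and the job is handed in when it is done.

```bash
mkdir -p pics; python3 - <<'E'
from plant import *
import cv2,numpy as np
for n in("top","scene"):
    s=snapshot(n); cv2.imwrite(f"pics/{n}0.png",s["pixels"][...,::-1]); np.savez(f"{n}0.npz",**s)
print(state())
E
```

```text
{'time': 0.1, 'q': array([ 7.23630265e+01,  7.23943168e+00, -2.32101871e+00,  8.05234240e+01,
        1.29604963e-04,  9.00001679e+01]), 'joint_velocities': array([ 0.00191922, -0.0853958 ,  0.13310764, -0.03164421, -0.12516308,
        0.01637704]), 'joint_efforts': array([-2.53106256e-03, -4.36904991e+01,  3.53602552e+01,  1.37228449e-02,
       -2.37441363e-04, -3.79804220e-06]), 'tool_pos': array([0.15895533, 0.49997324, 0.23058833]), 'orientation': array([[-9.52994458e-01,  3.02987399e-01, -4.45690444e-04],
       [ 3.02987727e-01,  9.52993438e-01, -1.39438910e-03],
       [ 2.25774138e-06, -1.46388382e-03, -9.99998929e-01]]), 'ft_force': array([-0.80571798, -0.67810973, -0.0525024 ]), 'torque': array([ 0.00703666,  0.01189066, -0.0058602 ]), 'grip_force': 0.0, 'width': 0.9982073094908462}
```

View pics/top0.png

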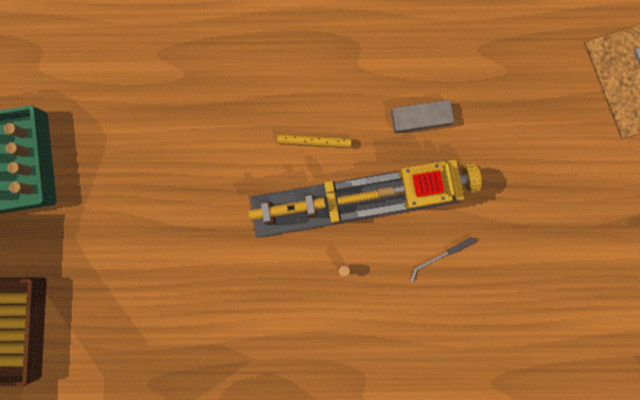

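View pics/scene0.png

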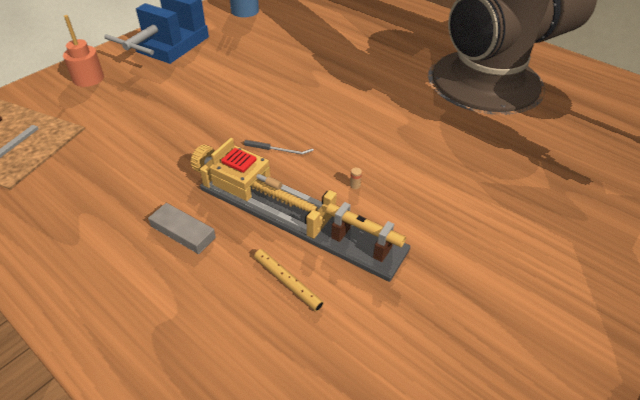

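The top view shows the button at about (429,183), the end stop at (331,201), the clamps at (310,205) and (266,212), the plug at (344,271), the scribe at (445,258), the tube at (314,141) and the stone at (423,116). I'll measure the button and the axis next.

```bash
cat > h.py <<'E'
import numpy as np
def world(s,u,v,z):
    K,E=s["mtx"],s["extrinsics"]; R,t=E[:3,:3],E[:3,3]
    d=R.T@np.linalg.inv(K)@np.array([u,v,1.]); c=-R.T@t
    return c+d*(z-c[2])/d[2]
def world_d(s,u,v):
    K,E=s["mtx"],s["extrinsics"]; d=s["depth"][int(v),int(u)]
    return E[:3,:3].T@(np.linalg.inv(K)@np.array([u,v,1.])*d-E[:3,3])
def red(s):
    p=s["pixels"].astype(int); m=(p[...,0]>130)&(p[...,1]<50)&(p[...,2]<50)
    v,u=np.nonzero(m); return u,v
E
python3 - <<'E'
from h import *; import cv2
np.set_printoptions(precision=4,suppress=True)
for n,box in(("top",(380,150,480,220)),("scene",(200,130,280,180))):
    s=np.load(n+"0.npz"); s={k:s[k] for k in s}
    u,v=red(s); k=(u>box[0])&(u<box[2])&(v>box[1])&(v<box[3]); u,v=u[k],v[k]
    P=np.array([world_d(s,a,b) for a,b in zip(u,v)])
    r=cv2.minAreaRect(np.c_[u,v].astype(np.float32))
    print(n,len(u),r,"depth med",np.median(P,0),"rect@.075",world(s,*r[0],.075))
    if n=="top":
        for nm,a,b in(("stop",331,201),("cl1",310,205),("cl2",266,212),("plug",344,271),("tube",314,141),("scr",445,258)): print(nm,world_d(s,a,b))
        # bed fit: carriage corners
        for a,b in((404,169),(407,207),(454,161),(461,200)): print(world(s,a,b,.064))
        a,b=world(s,266,212,.066),world(s,310,205,.066); d=a-b; print("axis deg from +y (toward -x +)",np.degrees(np.arctan2(-d[0],d[1])))
    c=s["pixels"][box[1]:box[3],box[0]-150*(n=="top"):box[2],::-1]; cv2.imwrite(f"pics/c_{n}.png",cv2.resize(c,None,fx=3.1,fy=3.1,interpolation=2))
E
```

```text
top 522 ((427.8783874511719, 183.27027893066406), (21.536266326904297, 27.619029998779297), 80.53767395019531) depth med [ 0.5761 -0.1442  0.0747] rect@.075 [ 0.5763 -0.1442  0.075 ]
stop [0.5534 0.0059 0.0396]
cl1 [0.5454 0.0387 0.0639]
cl2 [0.5351 0.1074 0.0653]
plug [ 0.441  -0.0138  0.0353]
tube [0.6575 0.0338 0.0156]
scr [ 0.4589 -0.1839  0.0007]
[ 0.6007 -0.1096  0.064 ]
[ 0.5407 -0.1127  0.064 ]
[ 0.6125 -0.1885  0.064 ]
[ 0.5508 -0.1972  0.064 ]
axis deg from +y (toward -x +) 8.47438930073877
scene 144 ((238.4000244140625, 160.1999969482422), (28.621667861938477, 17.8885440826416), 26.56505012512207) depth med [ 0.586  -0.1391  0.074 ] rect@.075 [ 0.5823 -0.1391  0.075 ]
```

View pics/c_top.png

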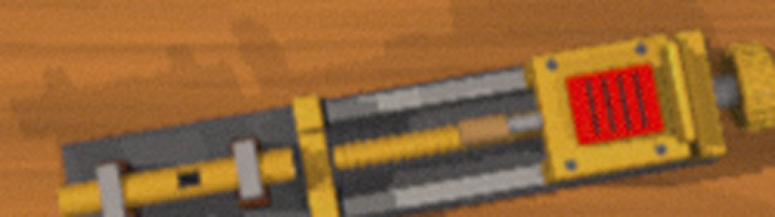

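Button centre is about (0.576, -0.144, 0.075), the slide heads 9.3° from +y towards -x, and about 105 mm of travel remains. I'll move over it with the fingers shut.

```bash
python3 -m creep '[[[-1,-0.1,-0.08,0,0,0,0],[-1,-0.25,-0.2,0,0,0,0],[-1,-0.4,-0.33,0,0,0,0],[-1,-0.55,-0.45,0,0,0,0],[-1,-0.7,-0.58,0,0,0,0],[-1,-0.85,-0.7,0,0,0,0],[-1,-0.987,-0.8125,0,0,0,0],[-1,-0.987,-0.8125,0,0,0,0],[-1,-0.987,-0.8125,0,0,0,0],[-1,-0.987,-0.8125,0,0,0,0]]]' 40
python3 -m creep '[[[-1,-0.1,-0.08,0,0,0,0],[-1,-0.25,-0.2,0,0,0,0],[-1,-0.4,-0.33,0,0,0,0],[-1,-0.55,-0.45,0,0,0,0],[-1,-0.7,-0.58,0,0,0,0],[-1,-0.85,-0.7,0,0,0,0],[-1,-0.987,-0.8125,0,0,0,0],[-1,-0.987,-0.8125,0,0,0,0],[-1,-0.987,-0.8125,0,0,0,0],[-1,-0.987,-0.8125,0,0,0,0]]]'
python3 -m creep '[[[-1,-0.1,-0.08,0,0,0,0.02],[-1,-0.25,-0.2,0,0,0,0.04],[-1,-0.4,-0.33,0,0,0,0.06],[-1,-0.55,-0.45,0,0,0,0.08],[-1,-0.7,-0.58,0,0,0,0.1],[-1,-0.85,-0.7,0,0,0,0.12],[-1,-0.987,-0.8125,0,0,0,0.14],[-1,-0.987,-0.8125,0,0,0,0.16],[-1,-0.987,-0.8125,0,0,0,0.1753],[-1,-0.987,-0.8125,0,0,0,0.1753]]]'
```

```text
time: 1.1
tool_pos: [0.2976, 0.2861, 0.2311]
orientation: [[-0.953, 0.302, -0.0], [0.302, 0.953, 0.0], [0.0, -0.0, -1.0]]
ft_force: [-1.2, 0.2, -0.1]
width: 0.003
grip_force: 0.0
time: 2.1
tool_pos: [0.4364, 0.0722, 0.2311]
orientation: [[-0.954, 0.301, -0.001], [0.301, 0.954, 0.0], [0.001, 0.0, -1.0]]
ft_force: [-0.2, 0.4, 1.3]
width: -0.001
grip_force: 0.0
time: 3.1
tool_pos: [0.576, -0.1422, 0.2311]
orientation: [[-0.163, 0.987, -0.0], [0.987, 0.163, 0.0], [0.0, -0.0, -1.0]]
ft_force: [0.3, 0.7, 0.2]
width: -0.002
grip_force: 0.0
```

```bash
python3 -m creep '[[[-1,-0.04,0,0.1,0,0,0],[-1,-0.04,0,0.2,0,0,0],[-1,-0.04,0,0.3,0,0,0],[-1,-0.04,0,0.4,0,0,0],[-1,-0.04,0,0.5,0,0,0],[-1,-0.04,0,0.6,0,0,0],[-1,-0.04,0,0.68,0,0,0],[-1,-0.04,0,0.68,0,0,0],[-1,-0.04,0,0.68,0,0,0],[-1,-0.04,0,0.68,0,0,0]]]'
python3 - <<'E'
from plant import *
import cv2,numpy as np
s=snapshot("scene")["pixels"][90:250,150:350,::-1]
t=snapshot("top")["pixels"][130:250,340:490,::-1]
s=cv2.resize(s,(480,384),interpolation=2);t=cv2.resize(t,(480,384),interpolation=2)[:, :320]
cv2.imwrite("pics/a.png",np.hstack([s,t]))
E
```

```text
time: 4.1
tool_pos: [0.5777, -0.1511, 0.0967]
orientation: [[-0.163, 0.987, 0.002], [0.987, 0.163, -0.0], [-0.001, 0.002, -1.0]]
ft_force: [-0.3, 0.1, 0.8]
width: 0.001
grip_force: 0.0
```

View pics/a.png

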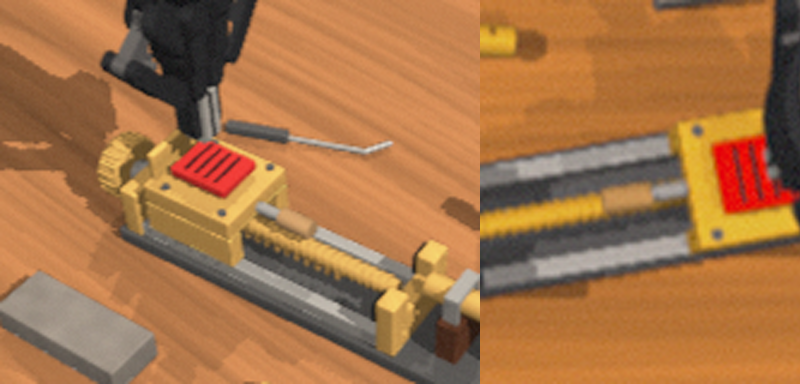

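The fingertips (left half, about (207,138)) hover over the rear half of the button (centre (213,168)), in front of the tab. I'll check the alignment numerically in this view before pressing.

```bash
python3 - <<'E'
from h import *
z=np.load("scene0.npz"); s={k:z[k] for k in z}
tip=world(s,236.2,147.5,.0967); b=world(s,238.8,160,.075)
print(tip,b)
ax=np.array([-.1616,.9869]);n=np.array([.9869,.1616])
d=np.array([.5777,-.1511])-[.5757,-.1435]; print(d@ax,d@n,(tip-b)[:2]@ax,(tip-b)[:2]@n)
E
```

```text
[ 0.57986254 -0.14350002  0.0967    ] [ 0.58159622 -0.13893933  0.075     ]
-0.007823640000000024 0.0007456399999999979 -0.0042207842506748194 -0.0024479793188723633
```

Aligned to within about 3 mm, so I'll press.

```bash
python3 -m creep '[[[-1,0,0,0.04,0,0,0],[-1,0,0,0.08,0,0,0],[-1,0,0,0.095,0,0,0],[-1,0,0,0.105,0,0,0],[-1,0,0,0.115,0,0,0],[-1,0,0,0.125,0,0,0],[-1,0,0,0.13,0,0,0],[-1,0,0,0.135,0,0,0],[-1,0,0,0.135,0,0,0],[-1,0,0,0.135,0,0,0]]]'
```

```text
time: 5.2
tool_pos: [0.5766, -0.1518, 0.0691]
orientation: [[-0.161, 0.987, -0.0], [0.987, 0.161, -0.0], [-0.0, -0.0, -1.0]]
ft_force: [-4.3, 0.5, 6.9]
width: -0.0
grip_force: 3.5
```

```bash
python3 -m creep '[[[-1,0,0,0.005,0,0,0],[-1,0,0,0.01,0,0,0],[-1,0,0,0.01,0,0,0],[-1,0,0,0.01,0,0,0],[-1,0,0,0.01,0,0,0],[-1,0,0,0.01,0,0,0],[-1,0,0,0.01,0,0,0],[-1,0,0,0.01,0,0,0],[-1,0,0,0.01,0,0,0],[-1,0,0,0.01,0,0,0]]]'
```

```text
time: 6.2
tool_pos: [0.5769, -0.1523, 0.0689]
orientation: [[-0.16, 0.987, 0.002], [0.987, 0.16, -0.002], [-0.002, 0.001, -1.0]]
ft_force: [-7.2, -0.3, 17.7]
width: -0.001
grip_force: 8.7
```

Fully down with 18 N. Now I'll slide the first part.

```bash
python3 -m creep '[[[-1,0.02,0,0.002,0,0,0],[-1,0.04,0,0.002,0,0,0],[-1,0.06,0,0.002,0,0,0],[-1,0.08,0,0.002,0,0,0],[-1,0.1,0,0.002,0,0,0],[-1,0.12,0,0.002,0,0,0],[-1,0.14,0,0.002,0,0,0],[-1,0.16,0,0.002,0,0,0],[-1,0.18,0,0.002,0,0,0],[-1,0.2,0,0.002,0,0,0]]]'
python3 - <<'E'
from plant import *
import cv2,numpy as np
s=snapshot("scene")["pixels"][90:250,150:350,::-1]
cv2.imwrite("pics/b.png",cv2.resize(s,None,fx=3,fy=3,interpolation=2))
E
```

```text
time: 7.2
tool_pos: [0.5706, -0.1134, 0.0689]
orientation: [[-0.16, 0.987, 0.002], [0.987, 0.16, -0.003], [-0.004, 0.002, -1.0]]
ft_force: [-7.8, -2.9, 19.6]
width: -0.003
grip_force: 9.9
```

View pics/b.png

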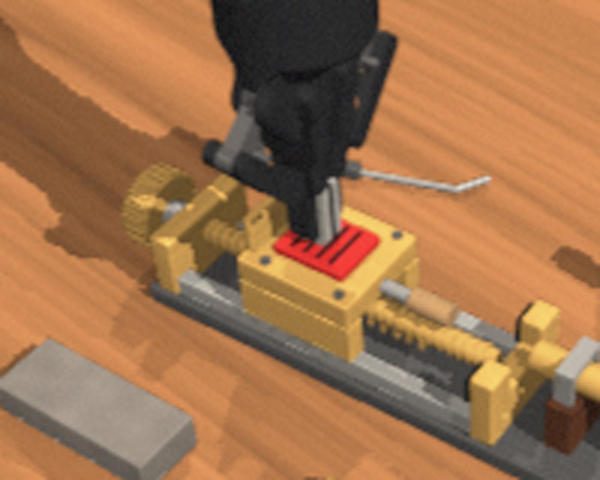

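The carriage has moved about 39 mm with the button held down, and the tip is at about (325,235), still on the pad. I'll continue.

```bash
python3 -m creep '[[[-1,0.02,0,0.001,0,0,0],[-1,0.045,0,0.001,0,0,0],[-1,0.07,0,0.001,0,0,0],[-1,0.095,0,0.001,0,0,0],[-1,0.12,0,0.001,0,0,0],[-1,0.145,0,0.001,0,0,0],[-1,0.17,0,0.001,0,0,0],[-1,0.195,0,0.001,0,0,0],[-1,0.22,0,0.001,0,0,0],[-1,0.24,0,0.001,0,0,0]]]'
python3 -m creep '[[[-1,0.01,0,0,0,0,0],[-1,0.02,0,0,0,0,0],[-1,0.03,0,0,0,0,0],[-1,0.04,0,0,0,0,0],[-1,0.05,0,0,0,0,0],[-1,0.06,0,0,0,0,0],[-1,0.065,0,0,0,0,0],[-1,0.07,0,0,0,0,0],[-1,0.07,0,0,0,0,0],[-1,0.07,0,0,0,0,0]]]'
```

```text
time: 8.25
tool_pos: [0.5628, -0.0657, 0.0689]
orientation: [[-0.16, 0.987, 0.002], [0.987, 0.16, -0.003], [-0.003, 0.002, -1.0]]
ft_force: [-9.6, -2.4, 22.5]
width: 0.001
grip_force: 11.0
time: 9.25
tool_pos: [0.5605, -0.0518, 0.0689]
orientation: [[-0.16, 0.987, 0.002], [0.987, 0.16, -0.002], [-0.002, 0.002, -1.0]]
ft_force: [-10.1, -2.3, 21.8]
width: 0.003
grip_force: 11.2
```

```bash
python3 -m creep '[[[-1,0.006,0,0,0,0,0],[-1,0.012,0,0,0,0,0],[-1,0.018,0,0,0,0,0],[-1,0.024,0,0,0,0,0],[-1,0.03,0,0,0,0,0],[-1,0.035,0,0,0,0,0],[-1,0.04,0,0,0,0,0],[-1,0.04,0,0,0,0,0],[-1,0.04,0,0,0,0,0],[-1,0.04,0,0,0,0,0]]]'
```

```text
time: 10.25
tool_pos: [0.5595, -0.0455, 0.0689]
orientation: [[-0.159, 0.987, 0.003], [0.987, 0.159, -0.006], [-0.006, 0.002, -1.0]]
ft_force: [-8.8, -7.8, 21.2]
width: -0.001
grip_force: 10.8
```

The resistance has risen, so the stop seems reached. One more nudge, then a picture.

```bash
python3 -m creep '[[[-1,0.005,0,0.003,0,0,0],[-1,0.008,0,0.003,0,0,0],[-1,0.01,0,0.003,0,0,0],[-1,0.01,0,0.003,0,0,0],[-1,0.01,0,0.003,0,0,0],[-1,0.01,0,0.003,0,0,0],[-1,0.01,0,0.003,0,0,0],[-1,0.01,0,0.003,0,0,0],[-1,0.01,0,0.003,0,0,0],[-1,0.01,0,0.003,0,0,0]]]'
python3 - <<'E'
from plant import *
import cv2,numpy as np
s=snapshot("scene")["pixels"][110:270,200:400,::-1]
cv2.imwrite("pics/c.png",cv2.resize(s,None,fx=3.5,fy=3.5,interpolation=2))
E
```

```text
time: 11.25
tool_pos: [0.5595, -0.0452, 0.0689]
orientation: [[-0.158, 0.987, 0.003], [0.987, 0.158, -0.009], [-0.01, 0.002, -1.0]]
ft_force: [-10.2, -13.0, 24.1]
width: 0.001
grip_force: 12.1
```

View pics/c.png

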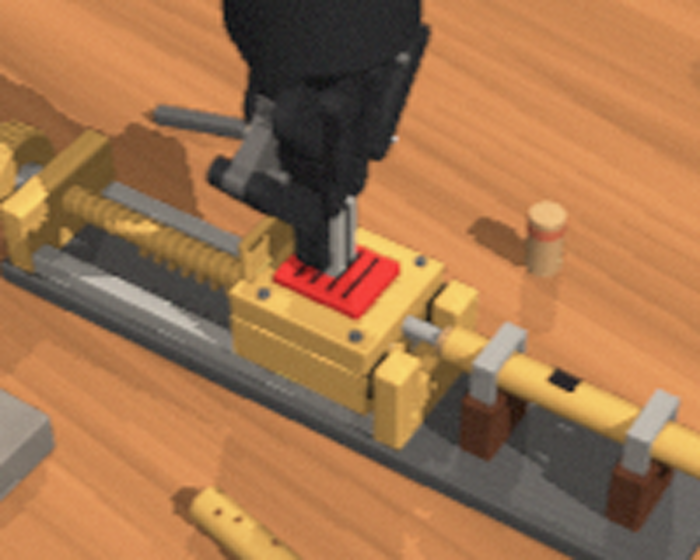

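The front face is against the stop pad (around (380,380)), the plug is in the tube (around (445,335)), and the position held under 13 N. I'll lift straight up.

```bash
python3 -m creep '[[[-1,-0.005,0,0,0,0,0],[-1,-0.005,0,-0.01,0,0,0],[-1,-0.005,0,-0.03,0,0,0],[-1,-0.005,0,-0.06,0,0,0],[-1,-0.005,0,-0.12,0,0,0],[-1,-0.005,0,-0.22,0,0,0],[-1,-0.005,0,-0.35,0,0,0],[-1,-0.005,0,-0.5,0,0,0],[-1,-0.005,0,-0.6,0,0,0],[-1,-0.005,0,-0.6,0,0,0]]]'
python3 - <<'E'
from plant import *
from h import *
import cv2
s=snapshot("scene"); t=snapshot("top")
c=s["pixels"][110:270,200:400,::-1]
cv2.imwrite("pics/d.png",cv2.resize(c,None,fx=3.5,fy=3.5,interpolation=2))
u,v=red(s);k=(u>220)&(u<340)&(v>150)&(v<220)
P=np.array([world_d(s,a,b) for a,b in zip(u[k],v[k])]); print(k.sum(),np.median(P,0),state()["ft_force"])
E
```

```text
time: 12.3
tool_pos: [0.5607, -0.0418, 0.1886]
orientation: [[-0.161, 0.987, 0.005], [0.987, 0.161, 0.0], [-0.001, 0.005, -1.0]]
ft_force: [-0.7, -0.4, 0.3]
width: 0.003
grip_force: 0.0
117 [ 0.57478557 -0.03558921  0.07347044] [-0.40455314 -0.27052421 -0.2026061 ]
```

View pics/d.png

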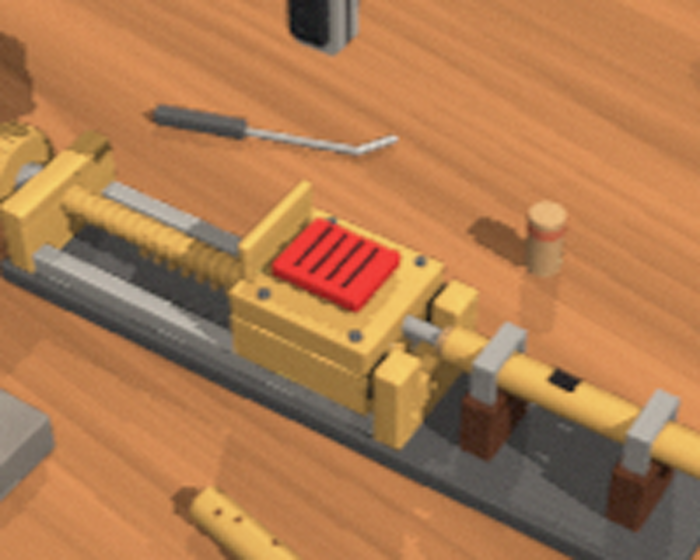

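The button is up (z about 0.074), the carriage is still home against the stop, the bystanders have not moved, and the gripper is clear. I'll hand in.

```bash
python3 -c "
from plant import *
print(hand_in())"
```

```text
the job is handed in; nothing more can be done
None
```

The job is handed in (no verdict came back): the carriage was pushed home against the end stop with the button held down and the plug in the tube; the button then sprang back up, the arm moved clear, and the loose items look undisturbed in the camera views.

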